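# Seat a blanking plug and prove by a tug that its port holds

### The job

Take the blanking plug from its stand, push it fully home into one of the two push-in ports and prove the hold by pulling it up with a rising force to about 15 N, never more than 20 N, keeping that pull on for a second. One of the two ports is worn and lets go under a light pull: if the plug comes out, do the same in the other port. Ease off the pull and leave the plug fully home in the port that held, let go of it, and do not disturb the glassware, dishes and rack standing around.

Things in the scene. Friction and masses are not known exactly. Their poses are not given: they have to be found in the camera images.
- plug: Blanking plug, 120 g, round, upright. Origin: on its axis at the flange's underside, z up. Steel flange 34 mm across, z 0 to 4 mm. Grey ribbed head to grip, 23 mm across (fingers bear at 22), z 4 to 44 mm. Below: steel stem 12 mm across, 42 mm long, groove 8 mm across 18.5 to 23 mm down, last 14 mm tapering to 5 mm. At the start the stem hangs in the stand's hole.
- stand_top (a point): Centre of the hole's mouth on top of the grey plastic stand, 48 mm above the worktop. The stand is a fixed block 52 x 52 x 48 mm with a loose 16 mm through hole; the plug's flange rests on it.
- port_a: One of the two push-in ports, alike to the eye: a fixed aluminium block 60 x 60 mm, 60 mm high over a 68 mm black foot, with a brass hose barb on its +x side. Origin: centre of its underside, on the worktop; z up. Either of the two may stand to the left, and one of the two has a worn grip.
- port_b: The other push-in port, same shape and origin as port_a.
- grip_a_mouth (a point): Centre of the 14 mm round mouth on top of port_a's grip ring (dark steel, 36 mm across), 64 mm above the worktop at rest. Two sprung jaws 20 mm below snap into the plug's groove as the flange lands on the ring; pushing in takes some 10 to 20 N (a worn port less). Fully home: flange on the ring, plug origin at this point.
- grip_b_mouth (a point): The same for port_b.
- grip_a (a joint): Rise of port_a's grip ring out of the block, m, 0 at rest. Sprung: 1 mm for each 6 N of pull on a plug held in it (15 N: 2.5 mm); it sinks back when the pull ends. A snapped-in plug has 1 to 2 mm free play before it pulls on the ring. A sound port holds more than 20 N; a worn one lets the plug out below 9 N. Drawing a plug out off-centre can snag its groove lightly on the ring.
- grip_b (a joint): The same for port_b.
- beaker_small: Bystander: small clear beaker, 52 mm diameter, 56 mm high, origin under its centre.
- tube_rack: Bystander: micro tube rack, 58 x 90 x 40 mm, origin under its centre.
- petri_stack: Bystander: stack of clear petri dishes, 64 mm diameter, 45 mm high, origin under its centre.
- petri_dish: Bystander: one clear petri dish, 64 mm diameter, 15 mm high, origin under its centre.
- screw_cap: Bystander: screw cap, 29 mm diameter, 12 mm high, origin under its centre.
Things that resemble listed ones, but are neither listed nor needed, are in the scene too. What is shaped like the port_a but purple or red is not meant.

How it is judged:
On the way, in this order (a step that is already met when the one before it is completed fails the run):
1. the plug is fully home in a port, the ring down (((horizontal distance between plug and grip_a_mouth below 0.003 m and z of plug in the frame of grip_a_mouth below 0.0025 m and value of joint grip_a below 0.001 m) or (horizontal distance between plug and grip_b_mouth below 0.003 m and z of plug in the frame of grip_b_mouth below 0.0025 m and value of joint grip_b below 0.001 m))), for 0.2 s.
2. the plug is pulled with at least 10 N (ring up 1.67 mm) and the port holds it (a worn port cannot) (((horizontal distance between plug and grip_a_mouth below 0.003 m and z of plug in the frame of grip_a_mouth below 0.0035 m and value of joint grip_a above 0.00167 m) or (horizontal distance between plug and grip_b_mouth below 0.003 m and z of plug in the frame of grip_b_mouth below 0.0035 m and value of joint grip_b above 0.00167 m))), for 0.4 s.
At the end, for the whole second after the job is handed in: The plug stands upright (within 0.12 rad) and still in the port that held it: within 3 mm of the port's axis, its flange less than 2.5 mm above the grip ring, the ring back down (within 0.6 mm) (((horizontal distance between plug and grip_a_mouth below 0.003 m and z of plug in the frame of grip_a_mouth below 0.0025 m and value of joint grip_a below 0.0006 m) or (horizontal distance between plug and grip_b_mouth below 0.003 m and z of plug in the frame of grip_b_mouth below 0.0025 m and value of joint grip_b below 0.0006 m)) and angle between plug's own z axis and vertical below 0.12 rad and linear speed of plug below 0.02 m/s); the robot touches nothing.
It fails at once if the pull on a seated plug exceeds 21 N (ring up more than 3.5 mm while its flange is within 6 mm of the ring) ((value of joint grip_a above 0.0035 m and distance between plug and grip_a_mouth below 0.006 m) or (value of joint grip_b above 0.0035 m and distance between plug and grip_b_mouth below 0.006 m)).
It fails at once if a bystander is shoved more than 40 mm or tipped (distance of any of beaker_small, tube_rack, petri_stack, petri_dish, screw_cap from where it was at the start of the episode above 0.04 m or angle between any of beaker_small, petri_stack, tube_rack, petri_dish, screw_cap's own z axis and vertical above 0.6 rad).
It also fails if it takes over 72 s, if anything falls off the work surface, if the arm or the gripper's body presses on something with over 40 N, if the wrist force passes 120 N, or if a joint passes its speed limit or range.

### The arm

A 7-joint arm with a two-finger parallel gripper is mounted at the origin on a cart in front of the work surface, level with it; the furniture and walls round the work are solid. World frame = base frame: x ahead of the robot, y to its left, z up, the work surface at z = 0. Lengths are in m, angles in rad, forces in N, time in s.
With the tool pointing down it reaches from about 0.4 to 0.925 m from the base axis. Payload 5.6 kg.
Tool frame: the origin (TCP) lies between the finger pads; the fingertips stand 19 mm ahead of it and the grasp point (between the pads) is the TCP (tcp_to_tips is the distance from the TCP to the fingertips, in m); z points along the fingers, y is the line along which they close (so a half turn about z gives the same grasp; the last joint's range is limited). The gripper opens to 85 mm and grips with 20 to 120 N. Pads are 22 mm wide; open, the fingers measure 114 mm over their backs; the gripper's body (76 mm by 85 mm) begins 54 mm behind the grasp point. The pads swing forward as they close: fully open they stand 13 mm farther back than shut.
Start: joints at [-0.043, 0.468, -0.012, 1.603, 0.006, 1.071, -0.056], TCP at [0.65, -0, 0.25] pointing down, gripper open.
Joint ranges: [-2.53, 2.53], [-0.31, 2.02], [-1.57, 1.55], [0.28, 2.44], [-1.29, 4.43], [0.15, 1.84], [-2.92, 2.92]. Speed limits (rad/s): [2.57, 2.57, 3.14, 3.14, 3.14, 3.14, 3.14].

### API

Orientations are given as a unit quaternion [x, y, z, w].
In Python, from workcell import * gives the robot as it stands. The module is installed in compiled form; this text tells all that it offers.
- The arm moves only by the shell command python3 -m inch 'ROWS'. ROWS is JSON, a list of rows, each a list of 7 numbers: the shift along the tool's x, y, z in m, then the turn, a rotation vector about the tool's x, y, z in rad, then the closure, from 0 (fully open) to 1 (shut). A call has 1 to 8 rows; each row shifts and turns the commanded pose from where the row before left it, along the tool's axes as they then stand; what a row does not reach is not made up. A row lasts 1/10 s, in which the tool goes at most 50 mm and 8.59 degrees, less where a joint would pass 70% of its speed; a pose out of reach is approached as far as the arm can. A call is refused whole if a number of a shift passes 0.05 or a number of a turn 0.15, either way. A call with a gripper value outside its range is refused whole. The fingers move at their own pace and stop on an object; the grip force is fixed at half the most. Time passes only in rows, so rows that do not move let the fingers close. It gives the time, the measured TCP pose, the force, the opening and the grip force at its end, in the units of the state.
- observe(): the state, without advancing time (a new reading comes with each control period).
- get_image(name): name is "side" or "top"; returns a dict with "frame" (480x640x3 uint8, red, green, blue), "fx", "fy", "cx", "cy" (pixels), "world_to_cam" (4x4, takes a point from world to camera coordinates). Camera axes: x right, y down, z forward; pixel columns grow to the right and rows downward; lengths in m; the calibration is good to about 2 mm. A picture is of the moment at which its call begins. There is no depth.
- hand_in(): hands the job in; it is judged then, once.
Trained networks look in a picture, given as the dict that the camera call returned (one of the last four; its "shot" number tells which), for a name from the list of things; names that differ only in an ending like _2 or _b are one class to them, and where a whole thing is asked for, a point or a joint stands for the part that bears it (a point fixed in the world has none). Each returns a list of dicts, best first, with "score" (0 to 1); they miss things now and then, are a little off and sometimes report something else, mostly with a low value. They report only what shows in the picture. A call takes as long as a camera call. They do not tell look-alikes from the thing itself.
- recognise(query, picture): "centre" ([x, y, z] in m, in world coordinates, good to about 4 mm: the middle of the surface that is visible of it).
The state is a dict: "t": time; "joints": joint angles; "joint_vel": joint speeds; "effort": joint torques, N m; "eef_pos": TCP position; "tcp_rot": TCP orientation; "wrist_force": force on the tool from outside, world axes, zero at the start; "torque": the same for the moment, N m; "width": finger opening in m; "finger_force": force on a finger pad.
Only numpy, scipy, OpenCV 4.12 (cv2) and the standard library are available. Lean on these libraries where they do the work, as an engineer would, in place of code of your own. Each camera call takes 0.05 s, during which the arm holds its last target. There are 200 camera calls.

## Working session

There is one attempt and no reset: what is moved stays moved. The work goes in short steps, Python scripts to look and compute and a shell command to move; the robot and the scene stay as the last step left them, time stands still between calls to the robot, and variables do not carry over. Pictures are saved under pics/ and viewed, at most 10 in all, crops included, and the job is handed in when it is done.

```bash
mkdir -p pics
cat > h.py <<'E'
from workcell import *
import numpy as np, cv2
def proj(p,P):
    c=np.array(P["world_to_cam"])@np.r_[p,1]; return np.array([P["fx"]*c[0]/c[2]+P["cx"],P["fy"]*c[1]/c[2]+P["cy"]])
def ray(u,v,P,z):
    W=np.linalg.inv(np.array(P["world_to_cam"])); d=W[:3,:3]@[(u-P["cx"])/P["fx"],(v-P["cy"])/P["fy"],1]; o=W[:3,3]
    return o+d*(z-o[2])/d[2]
def save(P,n): cv2.imwrite("pics/"+n,cv2.cvtColor(P["frame"],cv2.COLOR_RGB2BGR))
E
python3 - <<'E'
from h import *
for c in("top","side"):
    P=get_image(c); save(P,c+"0.png")
    for q in("plug","port_a","grip_a_mouth","stand_top","beaker_small","tube_rack","petri_stack","petri_dish","screw_cap"):
        for r in recognise(q,P)[:4]: print(c,q,round(r["score"],2),np.round(r["centre"],3),proj(r["centre"],P).round())
s=observe();print(s["t"],s["eef_pos"],s["tcp_rot"],s["wrist_force"],s["width"])
E
```

```text
top plug 0.6 [ 0.484 -0.325  0.079] [455. 278.]
top port_a 0.65 [ 0.491 -0.213  0.061] [382. 272.]
top port_a 0.65 [0.395 0.008 0.062] [241. 330.]
top grip_a_mouth 0.85 [ 0.491 -0.212  0.06 ] [381. 272.]
top grip_a_mouth 0.58 [0.393 0.019 0.063] [233. 331.]
top stand_top 0.95 [ 0.483 -0.314  0.05 ] [444. 278.]
top beaker_small 0.79 [ 0.705 -0.28   0.018] [421. 145.]
top tube_rack 0.71 [ 0.696 -0.091  0.03 ] [308. 147.]
top screw_cap 0.74 [ 0.388 -0.076  0.012] [295. 333.]
side plug 0.97 [ 0.476 -0.343  0.072] [364. 287.]
side port_a 0.98 [ 0.388 -0.     0.04 ] [228. 241.]
side port_a 0.93 [ 0.509 -0.027  0.042] [284. 229.]
side port_a 0.81 [0.522 0.12  0.038] [256. 206.]
side port_a 0.73 [ 0.482 -0.239  0.047] [332. 272.]
side grip_a_mouth 0.54 [0.536 0.139 0.067] [256. 191.]
side grip_a_mouth 0.53 [ 0.49  -0.224  0.065] [330. 259.]
side stand_top 0.68 [ 0.462 -0.351  0.031] [360. 312.]
side stand_top 0.26 [ 0.492 -0.22   0.063] [330. 259.]
side beaker_small 0.67 [ 0.694 -0.287  0.034] [431. 254.]
side tube_rack 0.59 [ 0.691 -0.102  0.031] [371. 223.]
side petri_dish 0.78 [ 0.371 -0.199  0.007] [271. 301.]
side screw_cap 0.43 [ 0.385 -0.088  0.009] [248. 272.]
1.0 [ 6.50007846e-01 -4.90204272e-05  2.50309975e-01] [ 7.07138769e-01  7.07074792e-01 -2.55607766e-06  2.33692900e-05] [-0.33959682  0.47862546  0.113799  ] 0.08571585092312788
```

View pics/top0.png

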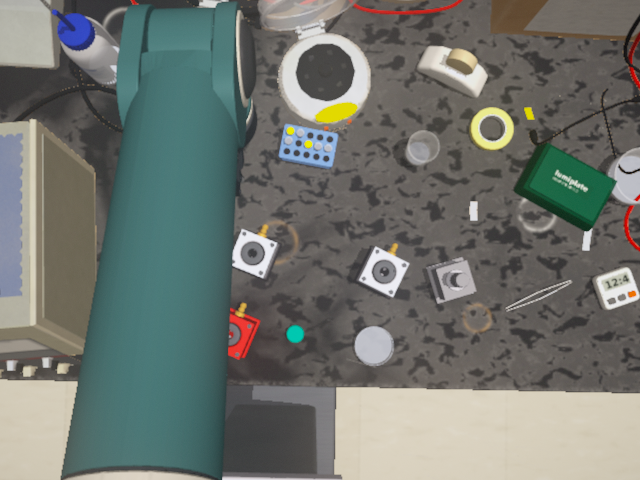

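View pics/side0.png

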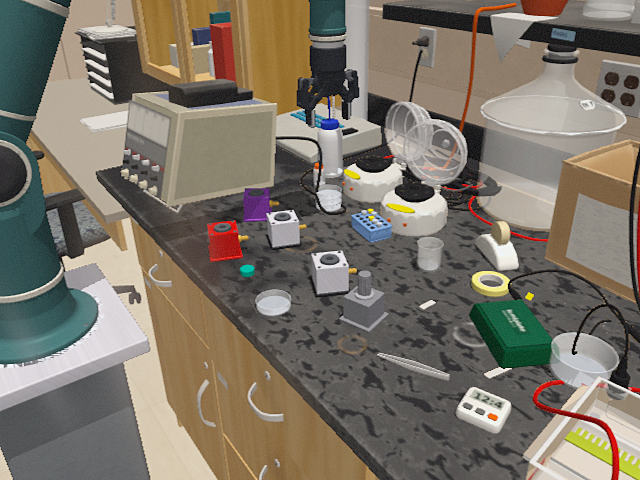

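The top view shows two bare-aluminium ports at (255,252) and (384,271). The red one at (238,333) and the purple one, seen in side at (256,205), are not meant. The plug is on its stand at about (456,279). I'll confirm in one enlarged crop.

Run:
```python
from h import *
P=get_image("top");f=P["frame"]
b=cv2.cvtColor(f,cv2.COLOR_RGB2BGR)
C=[cv2.resize(b[y-30:y+30,x-30:x+30],(390,390),interpolation=cv2.INTER_CUBIC) for x,y in((255,252),(384,271))]
S=get_image("side");sb=cv2.cvtColor(S["frame"],cv2.COLOR_RGB2BGR)
a=cv2.resize(b[250:310,420:480],(260,260),interpolation=cv2.INTER_CUBIC)
C=[cv2.resize(c,(260,260)) for c in C]
D=[cv2.resize(sb[y-35:y+35,x-35:x+35],(260,260),interpolation=cv2.INTER_CUBIC) for x,y in((284,229),(330,270),(364,300))]
cv2.imwrite("pics/crop1.png",np.vstack([np.hstack(C+[a]),np.hstack(D)]))
for Q in(P,S):print(np.linalg.inv(Q["world_to_cam"])[:3,3],Q["fx"])
for u,v,z in((255,252,.064),(384,271,.064),(457,279,.092)):print(ray(u,v,P,z))
```

```text
[ 0.47264481 -0.10329403  1.03148737] 612.198773012232
[-0.04484059 -0.96893149  0.60763449] 567.203183730525
[ 0.51800118 -0.01141199  0.064     ]
[ 0.4927107  -0.21598283  0.064     ]
[ 0.48246144 -0.32499321  0.092     ]
```

View pics/crop1.png

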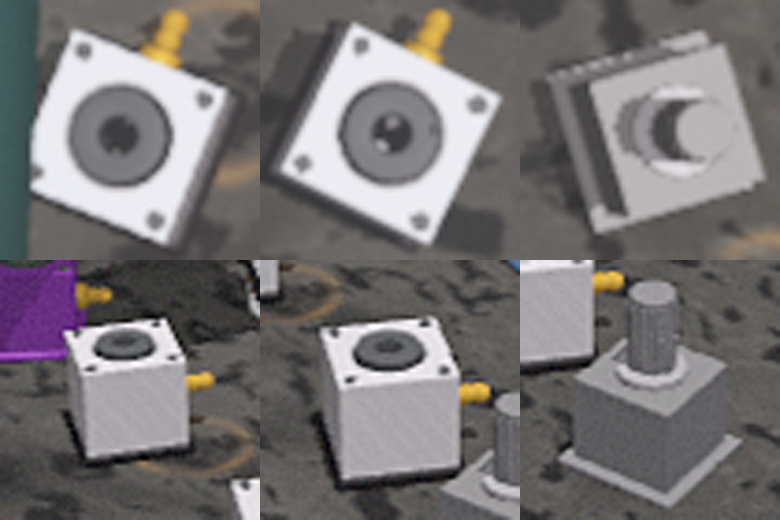

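Run:
```python
from h import *
P=get_image("top");S=get_image("side")
for t,s,z in(((252.4,252.4),(282,216.2),.064),((383.7,271.2),(329.4,258.9),.064),((462.3,279.4),(364.5,273.2),.092)):
    print(ray(*t,P,z).round(4),ray(*s,S,z).round(4))
print(ray(457.2,279.4,P,.052).round(4),observe()["t"])
```

```text
[ 0.5173 -0.0073  0.064 ] [ 0.5159 -0.0113  0.064 ]
[ 0.4924 -0.2155  0.064 ] [ 0.4912 -0.2207  0.064 ]
[ 0.482  -0.3331  0.092 ] [ 0.4833 -0.334   0.092 ]
[ 0.4822 -0.3348  0.052 ] 1.2
```

Plug is at about (0.4825, -0.334). The fingers close along world x (tool x = +y, tool y = +x).

```bash
python3 -m inch '[[-0.0417,-0.0209,0,0,0,0,0],[-0.0417,-0.0209,0,0,0,0,0],[-0.0417,-0.0209,0,0,0,0,0],[-0.0417,-0.0209,0,0,0,0,0],[-0.0417,-0.0209,0,0,0,0,0],[-0.0417,-0.0209,0,0,0,0,0],[-0.0417,-0.0209,0,0,0,0,0],[-0.0417,-0.0209,0,0,0,0,0]]'; python3 -m inch '[[0,0,0.04,0,0,0,0],[0,0,0.04,0,0,0,0],[0,0,0.03,0,0,0,0],[0,0,0.01,0,0,0,0],[0,0,0,0,0,0,0],[0,0,0,0,0,0,0]]'
python3 - <<'E'
from h import *
P=get_image("top");S=get_image("side")
b=[cv2.cvtColor(p["frame"],cv2.COLOR_RGB2BGR) for p in(P,S)]
cv2.imwrite("pics/c2.png",np.hstack([cv2.resize(b[0][220:340,400:520],(400,400)),cv2.resize(b[1][190:340,290:440],(400,400))]))
print(observe()["eef_pos"],observe()["tcp_rot"])
E
```

```text
t: 2.0
eef_pos: [0.4818, -0.3352, 0.2506]
tcp_rot: [0.707, 0.707, 0.0, 0.0]
wrist_force: [1.6, -0.8, 0.3]
width: 0.0852
finger_force: 0.0
t: 2.6
eef_pos: [0.4838, -0.3342, 0.1317]
tcp_rot: [0.707, 0.707, 0.0, 0.001]
wrist_force: [0.0, 0.6, 0.1]
width: 0.0853
finger_force: 0.0
[ 0.48398035 -0.33428606  0.13222624] [7.07058834e-01 7.07152534e-01 4.11480989e-04 1.71177685e-03]
```

View pics/c2.png

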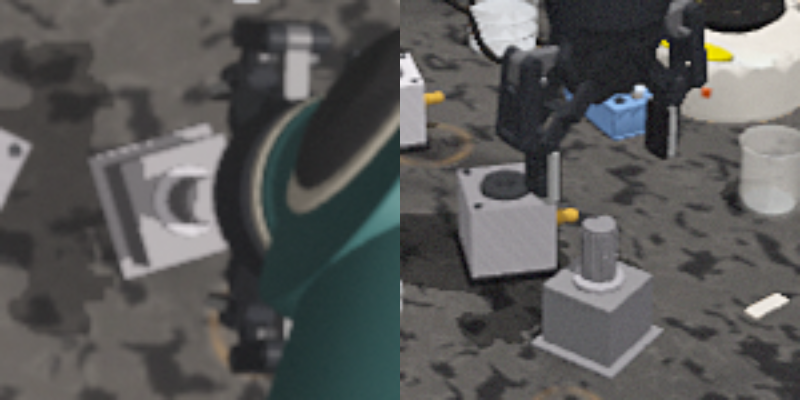

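The side crop shows the plug (600,225) centred between the fingers, and the top crop agrees. I'll descend and close.

```bash
python3 -m inch '[[0,0,0.03,0,0,0,0],[0,0,0.02,0,0,0,0],[0,0,0.005,0,0,0,0],[0,0,0,0,0,0,0]]'; python3 -m inch '[[0,0,0,0,0,0,0.5],[0,0,0,0,0,0,0.8],[0,0,0,0,0,0,1],[0,0,0,0,0,0,1],[0,0,0,0,0,0,1],[0,0,0,0,0,0,1],[0,0,0,0,0,0,1],[0,0,0,0,0,0,1]]'
```

```text
t: 3.1
eef_pos: [0.4831, -0.3337, 0.0758]
tcp_rot: [0.707, 0.707, 0.0, 0.0]
wrist_force: [-0.6, 0.1, 0.5]
width: 0.0857
finger_force: 0.0
t: 3.9
eef_pos: [0.4831, -0.3339, 0.076]
tcp_rot: [0.707, 0.707, 0.0, 0.0]
wrist_force: [-2.5, 1.2, 6.3]
width: 0.0208
finger_force: 58.5
```

```bash
python3 -m inch '[[0,0,-0.02,0,0,0,1],[0,0,-0.03,0,0,0,1],[0,0,-0.035,0,0,0,1],[0,0,0,0,0,0,1]]';  python3 -m inch '[[0.03,0.003,0,0,0,0,1],[0.04,0.003,0,0,0,0,1],[0.03,0.002,0,0,0,0,1],[0.016,0.001,0,0,0,0,1],[0,0,0,0,0,0,1],[0,0,0,0,0,0,1],[0,0,0,0,0,0,1]]'
python3 - <<'E'
from h import *
P=get_image("top");S=get_image("side")
b=[cv2.cvtColor(p["frame"],cv2.COLOR_RGB2BGR) for p in(P,S)]
cv2.imwrite("pics/c3.png",np.hstack([cv2.resize(b[0][240:300,350:410],(400,400),interpolation=2),cv2.resize(b[1][200:300,280:380],(400,400),interpolation=2)]))
s=observe();print(s["eef_pos"],s["tcp_rot"],s["wrist_force"],s["torque"])
p=np.array(s["eef_pos"]);print(p)
for d in(-.028,-.07):print(proj(p+[0,0,d],S))
E
```

```text
t: 4.3
eef_pos: [0.4852, -0.3352, 0.1646]
tcp_rot: [0.707, 0.707, 0.001, 0.004]
wrist_force: [0.8, -0.6, -0.5]
width: 0.0206
finger_force: 58.8
t: 5.0
eef_pos: [0.4914, -0.2191, 0.1599]
tcp_rot: [0.708, 0.706, -0.0, 0.0]
wrist_force: [-0.0, 0.2, -1.4]
width: 0.0204
finger_force: 58.8
[ 0.49141015 -0.21903001  0.16004215] [ 7.07881110e-01  7.06331543e-01 -2.88219727e-04  4.41499498e-05] [ 0.17681884  0.07268727 -1.23117967] [ 0.04647098 -0.01994258 -0.07293669]
[ 0.49141015 -0.21903001  0.16004215]
[328.58951854 226.42513244]
[328.84517995 246.45877968]
```

View pics/c3.png

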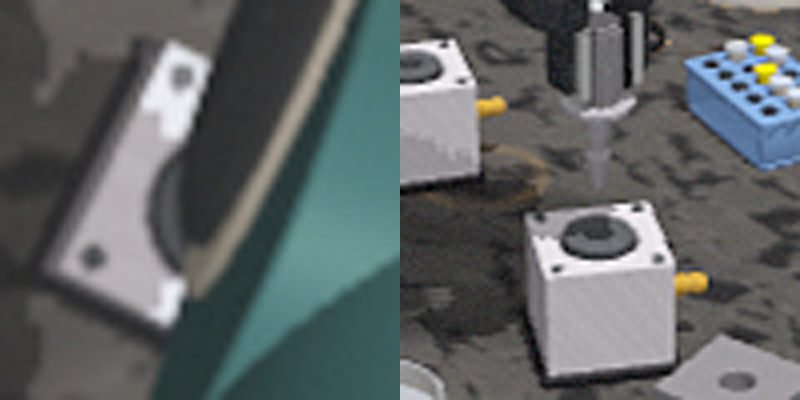

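```bash
cat > ring.py <<'E'
from h import *
from scipy.optimize import minimize
# silhouette of ring (cylinder r18, z .060-.064) vs dark blob on white block
def blob(fn,u,v,r=22):
    g=cv2.imread(fn,0); k=8
    c=cv2.resize(g[v-r:v+r,u-r:u+r],None,fx=k,fy=k,interpolation=cv2.INTER_CUBIC)
    m=(c<140).astype(np.uint8)
    n,l,st,ce=cv2.connectedComponentsWithStats(m); m=(l==l[r*k,r*k-10]).astype(np.uint8)
    h=cv2.convexHull(max(cv2.findContours(m,0,1)[0],key=cv2.contourArea))[:,0]
    M=cv2.moments(h); return M["m10"]/M["m00"]/k-.5+1/16+u-r,M["m01"]/M["m00"]/k-.5+1/16+v-r,M["m00"]/k/k
def model(x,y,P):
    a=np.linspace(0,6.283,90); pts=[proj([x+.018*np.cos(t),y+.018*np.sin(t),z],P) for z in(.06,.064) for t in a]
    M=cv2.moments(cv2.convexHull(np.array(pts,np.float32))); return M["m10"]/M["m00"],M["m01"]/M["m00"],M["m00"]
if __name__=="__main__":
    P=get_image("top");S=get_image("side")
    for name,t,s,g in(("L",(253,252),(282,216),(.517,-.009)),("R",(384,271),(330,259),(.492,-.217))):
        for fn,Q,c in(("pics/top0.png",P,t),("pics/side0.png",S,s)):
            b=blob(fn,*c)
            r=minimize(lambda p:np.hypot(*(np.array(model(*p,Q)[:2])-b[:2])),g,method="Nelder-Mead",options=dict(xatol=1e-5,initial_simplex=np.array(g)+[[0,0],[.004,0],[0,.004]]))
            print(name,fn,np.round(b,2),r.x.round(4),round(r.fun,2),round(model(*r.x,Q)[2]))
E
python3 ring.py
```

```text
L pics/top0.png [252.33 253.02 435.82] [ 0.5164 -0.0071] 0.0 411
L pics/side0.png [282.02 216.69 110.4 ] [ 0.5168 -0.0096] 0.0 122
R pics/top0.png [383.56 271.42 437.61] [ 0.4921 -0.2155] 0.0 412
R pics/side0.png [329.17 259.27 171.73] [ 0.4922 -0.2185] 0.0 180
```

```bash
python3 -m inch '[[0.0006,0.0004,0.02,0,0,0,1],[0,0,0.01,0,0,0,1],[0,0,0.01,0,0,0,1],[0,0,0,0,0,0,1],[0,0,0,0,0,0,1]]'
python3 - <<'E'
from h import *
F=[]
for i in range(4): S=get_image("side");s=observe();F.append(np.r_[s["eef_pos"],s["wrist_force"],s["torque"]])
print(np.mean(F,0).round(4),np.std(F,0).round(3))
b=cv2.cvtColor(S["frame"],cv2.COLOR_RGB2BGR)
cv2.imwrite("pics/c4.png",cv2.resize(b[220:280,290:370],(800,600),interpolation=2))
E
```

```text
t: 5.7
eef_pos: [0.4921, -0.2171, 0.1202]
tcp_rot: [0.707, 0.707, -0.0, -0.0]
wrist_force: [0.2, -0.4, -0.8]
width: 0.0207
finger_force: 59.0
[ 0.4923 -0.2172  0.1207 -0.1371 -0.5172 -0.9639  0.0179  0.0023  0.0139] [0.    0.    0.    0.537 0.305 0.381 0.005 0.009 0.025]
```

View pics/c4.png

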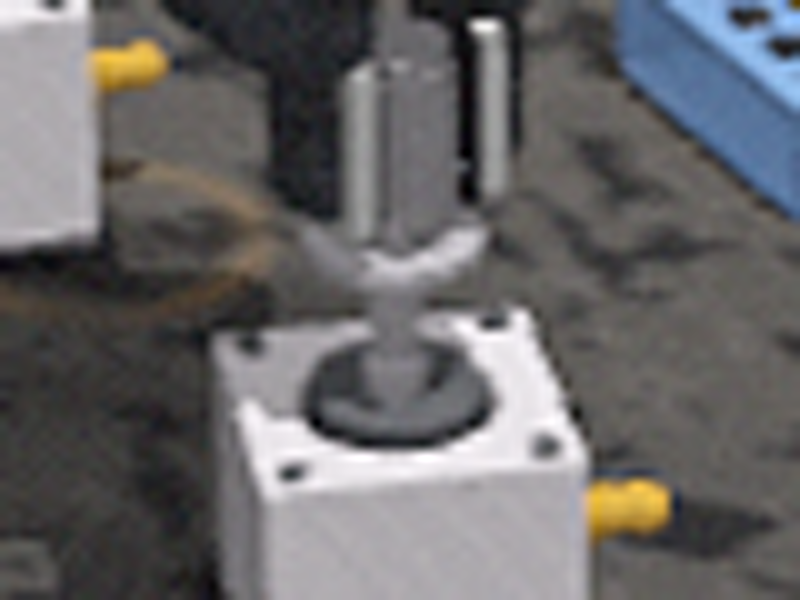

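The stem (395,370 in the crop) is entering the mouth, centred, with no side force. I'll go on gently.

```bash
python3 -m inch '[[0,0,0.003,0,0,0,1],[0,0,0.003,0,0,0,1],[0,0,0,0,0,0,1]]';python3 -m inch '[[0,0,0.003,0,0,0,1],[0,0,0.002,0,0,0,1],[0,0,0,0,0,0,1]]';python3 -m inch '[[0,0,0.003,0,0,0,1],[0,0,0.002,0,0,0,1],[0,0,0,0,0,0,1]]'
```

```text
t: 6.2
eef_pos: [0.4922, -0.217, 0.114]
tcp_rot: [0.707, 0.707, -0.0, -0.0]
wrist_force: [0.8, -0.4, -1.3]
width: 0.0207
finger_force: 59.1
t: 6.5
eef_pos: [0.4925, -0.2174, 0.1095]
tcp_rot: [0.707, 0.707, 0.0, 0.0]
wrist_force: [-0.1, -1.3, 0.1]
width: 0.0205
finger_force: 59.7
t: 6.8
eef_pos: [0.4927, -0.218, 0.1051]
tcp_rot: [0.707, 0.707, 0.0, 0.001]
wrist_force: [0.3, -1.7, 4.1]
width: 0.0202
finger_force: 60.0
```

```bash
python3 -m inch '[[-0.0008,0,0.003,0,0,0,1],[0,0,0.002,0,0,0,1],[0,0,0,0,0,0,1]]';python3 -m inch '[[0,0,0.002,0,0,0,1],[0,0,0.002,0,0,0,1],[0,0,0,0,0,0,1]]';python3 -m inch '[[0,0,0.002,0,0,0,1],[0,0,0.002,0,0,0,1],[0,0,0,0,0,0,1]]'
```

```text
t: 7.1
eef_pos: [0.4929, -0.2176, 0.1003]
tcp_rot: [0.707, 0.707, 0.001, 0.001]
wrist_force: [-0.0, 0.3, 2.4]
width: 0.0209
finger_force: 59.5
t: 7.4
eef_pos: [0.4926, -0.2175, 0.0956]
tcp_rot: [0.707, 0.707, 0.0, 0.0]
wrist_force: [0.8, 1.3, 1.8]
width: 0.0207
finger_force: 59.4
t: 7.7
eef_pos: [0.4928, -0.2177, 0.0919]
tcp_rot: [0.707, 0.707, 0.0, 0.0]
wrist_force: [-0.9, 2.4, 8.6]
width: 0.0203
finger_force: 60.3
```

```bash
python3 -m inch '[[0,0,0.001,0,0,0,1],[0,0,0,0,0,0,1]]';python3 -m inch '[[0,0,0.001,0,0,0,1],[0,0,0,0,0,0,1]]'; python3 -m inch '[[0,0,0.001,0,0,0,1],[0,0,0,0,0,0,1]]'
```

```text
t: 7.9
eef_pos: [0.4928, -0.2177, 0.0918]
tcp_rot: [0.707, 0.707, 0.0, 0.0]
wrist_force: [-3.8, 2.8, 16.7]
width: 0.0204
finger_force: 61.4
t: 8.1
eef_pos: [0.4929, -0.2177, 0.0917]
tcp_rot: [0.707, 0.707, 0.0, 0.0]
wrist_force: [-6.0, 3.5, 24.8]
width: 0.0209
finger_force: 62.2
t: 8.3
eef_pos: [0.4929, -0.2178, 0.0916]
tcp_rot: [0.707, 0.707, 0.001, 0.0]
wrist_force: [-8.0, 4.4, 33.5]
width: 0.0205
finger_force: 63.0
```

Seated on the flange (stiffness about 8 N/mm). I'll ease off, then pull in small steps.

```bash
python3 -m inch '[[0,0,-0.002,0,0,0,1],[0,0,-0.002,0,0,0,1],[0,0,0,0,0,0,1],[0,0,0,0,0,0,1],[0,0,0,0,0,0,1]]';python3 -m inch '[[0,0,-0.001,0,0,0,1],[0,0,0,0,0,0,1]]'; python3 -m inch '[[0,0,-0.001,0,0,0,1],[0,0,0,0,0,0,1]]'; python3 -m inch '[[0,0,-0.0007,0,0,0,1],[0,0,0,0,0,0,1]]'
```

```text
t: 8.8
eef_pos: [0.4928, -0.2177, 0.092]
tcp_rot: [0.707, 0.707, 0.0, 0.0]
wrist_force: [4.0, 1.4, -1.4]
width: 0.0206
finger_force: 59.1
t: 9.0
eef_pos: [0.4923, -0.2175, 0.0928]
tcp_rot: [0.707, 0.707, 0.0, -0.0]
wrist_force: [4.1, 1.4, -5.7]
width: 0.0204
finger_force: 58.8
t: 9.2
eef_pos: [0.4921, -0.2174, 0.0934]
tcp_rot: [0.707, 0.707, -0.0, -0.0]
wrist_force: [5.9, 0.8, -9.6]
width: 0.0206
finger_force: 59.0
t: 9.4
eef_pos: [0.492, -0.2173, 0.0938]
tcp_rot: [0.707, 0.707, -0.0, -0.0]
wrist_force: [6.8, 0.8, -11.0]
width: 0.0206
finger_force: 59.0
```

```bash
python3 -m inch '[[0,0.0007,-0.0007,0,0,0,1],[0,0,0,0,0,0,1]]'; python3 -m inch '[[0,0,-0.0007,0,0,0,1],[0,0,0,0,0,0,1]]'
```

```text
t: 9.6
eef_pos: [0.492, -0.2173, 0.0942]
tcp_rot: [0.707, 0.707, -0.0, -0.001]
wrist_force: [5.6, 1.1, -12.2]
width: 0.0203
finger_force: 59.1
t: 9.8
eef_pos: [0.492, -0.2173, 0.0947]
tcp_rot: [0.707, 0.707, -0.0, -0.001]
wrist_force: [6.4, 0.7, -14.0]
width: 0.0205
finger_force: 59.1
```

```bash
python3 -m inch '[[0,0,-0.0005,0,0,0,1],[0,0,0,0,0,0,1]]'; python3 -m inch '[[0,0,-0.0004,0,0,0,1],[0,0,0,0,0,0,1],[0,0,0,0,0,0,1]]'
python3 - <<'E'
from h import *
F=[]
for i in range(4): S=get_image("side");s=observe();F.append(np.r_[s["eef_pos"],s["wrist_force"]])
print(np.mean(F,0).round(4))
b=cv2.cvtColor(S["frame"],cv2.COLOR_RGB2BGR)
cv2.imwrite("pics/c5.png",cv2.resize(b[220:280,290:370],(800,600),interpolation=2))
E
```

```text
t: 10.0
eef_pos: [0.492, -0.2172, 0.095]
tcp_rot: [0.707, 0.707, -0.0, -0.001]
wrist_force: [5.9, 1.2, -15.2]
width: 0.0206
finger_force: 59.2
t: 10.3
eef_pos: [0.492, -0.2172, 0.0953]
tcp_rot: [0.707, 0.707, -0.0, -0.001]
wrist_force: [6.8, 0.1, -16.2]
width: 0.0205
finger_force: 59.2
[  0.492   -0.2172   0.0953   6.6354   0.7184 -16.0672]
```

View pics/c5.png

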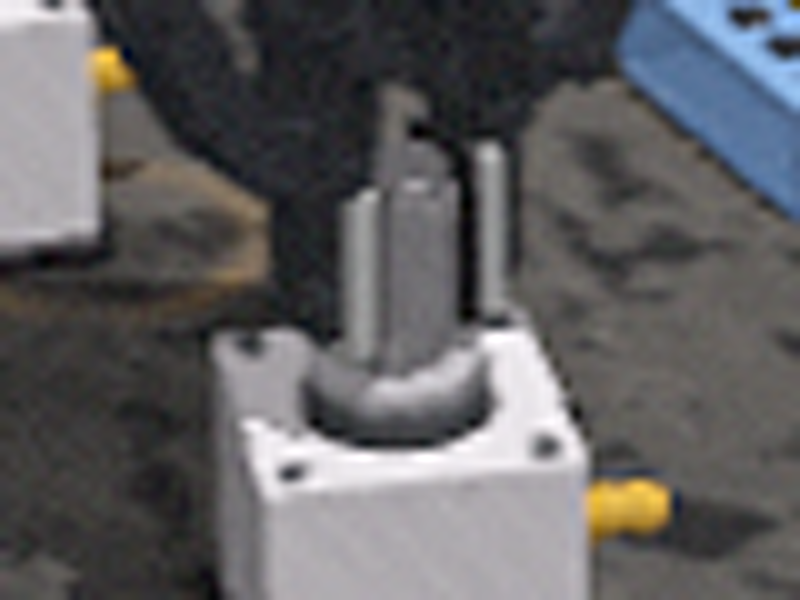

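It still holds at about 15 N net. I'll relieve the side force and keep the pull on for over a second.

```bash
python3 -m inch '[[0,0.0008,0,0,0,0,1],[0,0,0,0,0,0,1],[0,0,0,0,0,0,1]]';  python3 -m inch '[[0,0,0,0,0,0,1],[0,0,0,0,0,0,1],[0,0,0,0,0,0,1],[0,0,0,0,0,0,1],[0,0,0,0,0,0,1],[0,0,0,0,0,0,1],[0,0,0,0,0,0,1],[0,0,0,0,0,0,1]]'
```

```text
t: 10.8
eef_pos: [0.4921, -0.2173, 0.0957]
tcp_rot: [0.707, 0.707, -0.001, -0.002]
wrist_force: [4.1, 0.8, -17.2]
width: 0.0206
finger_force: 59.3
t: 11.6
eef_pos: [0.4927, -0.2176, 0.0968]
tcp_rot: [0.707, 0.707, -0.001, -0.001]
wrist_force: [-1.9, 1.9, -21.4]
width: 0.0203
finger_force: 59.3
```

The force is creeping up on its own, so I'll ease off now.

```bash
python3 -m inch '[[0,0,0.0015,0,0,0,1]]'; python3 -m inch '[[0,0,0,0,0,0,1]]'
```

```text
t: 11.7
eef_pos: [0.4931, -0.2177, 0.0958]
tcp_rot: [0.707, 0.707, -0.0, -0.001]
wrist_force: [-2.8, 2.4, -15.9]
width: 0.0205
finger_force: 60.0
t: 11.8
eef_pos: [0.4931, -0.2178, 0.0959]
tcp_rot: [0.707, 0.707, -0.0, -0.001]
wrist_force: [-3.6, 2.0, -16.4]
width: 0.0206
finger_force: 59.9
```

The port held 15–20 N for over a second. Ease off, re-seat, and return to neutral.

```bash
python3 -m inch '[[0,0,0.0015,0,0,0,1],[0,0,0.0015,0,0,0,1],[0,0,0.0015,0,0,0,1],[0,0,0,0,0,0,1]]'; python3 -m inch '[[0,-0.0004,0.001,0,0,0,1],[0,0,0.001,0,0,0,1],[0,0,0,0,0,0,1]]'
```

```text
t: 12.2
eef_pos: [0.4935, -0.2179, 0.093]
tcp_rot: [0.707, 0.707, -0.0, -0.0]
wrist_force: [-7.0, 4.2, -1.7]
width: 0.0207
finger_force: 61.8
t: 12.5
eef_pos: [0.4937, -0.2178, 0.0921]
tcp_rot: [0.707, 0.707, 0.0, 0.0]
wrist_force: [-8.6, 5.2, 4.7]
width: 0.0202
finger_force: 62.5
```

```bash
python3 -m inch '[[0.0005,-0.001,0.001,0,0,0,1],[0,0,0,0,0,0,1],[0,0,0,0,0,0,1]]'; python3 -m inch '[[0,0,0.0008,0,0,0,1],[0,0,0,0,0,0,1],[0,0,0,0,0,0,1]]'
```

```text
t: 12.8
eef_pos: [0.4937, -0.2177, 0.0919]
tcp_rot: [0.707, 0.707, 0.001, 0.001]
wrist_force: [-8.5, 5.3, 9.3]
width: 0.0205
finger_force: 62.9
t: 13.1
eef_pos: [0.4937, -0.2178, 0.0918]
tcp_rot: [0.707, 0.707, 0.001, 0.001]
wrist_force: [-10.3, 5.4, 15.9]
width: 0.0206
finger_force: 63.9
```

```bash
python3 -m inch '[[0,-0.0008,-0.0012,0,0,0,1],[0,0,0,0,0,0,1]]'; python3 -m inch '[[0,0,0,0,0,0,0.7],[0,0,0,0,0,0,0.4],[0,0,0,0,0,0,0],[0,0,0,0,0,0,0],[0,0,0,0,0,0,0],[0,0,0,0,0,0,0]]';  python3 -m inch '[[0,0,-0.01,0,0,0,0],[0,0,-0.02,0,0,0,0],[0,0,-0.04,0,0,0,0],[0,0,-0.04,0,0,0,0],[0,0.04,-0.03,0,0,0,0],[0,0.04,0,0,0,0,0],[0,0.04,0,0,0,0,0],[0,0,0,0,0,0,0]]'
python3 - <<'E'
from h import *
P=get_image("top");S=get_image("side")
for p in(P,S):print([(round(r["score"],2),np.round(r["centre"],3)) for r in recognise("plug",p)[:3]])
b=[cv2.cvtColor(p["frame"],cv2.COLOR_RGB2BGR) for p in(P,S)]
cv2.imwrite("pics/c6.png",np.hstack([cv2.resize(b[0][230:310,345:425],(400,400),interpolation=2),cv2.resize(b[1][220:280,300:360],(400,400),interpolation=2)]))
print(observe()["t"])
E
```

```text
t: 13.3
eef_pos: [0.4935, -0.2177, 0.092]
tcp_rot: [0.707, 0.707, 0.001, 0.002]
wrist_force: [-5.4, 4.6, 3.4]
width: 0.0205
finger_force: 61.9
t: 13.9
eef_pos: [0.4917, -0.2175, 0.0887]
tcp_rot: [0.707, 0.707, 0.0, 0.0]
wrist_force: [-0.3, -0.2, 0.7]
width: 0.0855
finger_force: 0.0
t: 14.7
eef_pos: [0.6158, -0.2156, 0.229]
tcp_rot: [0.706, 0.708, 0.001, 0.001]
wrist_force: [-1.2, -0.5, -0.5]
width: 0.0856
finger_force: 0.0
[]
[]
14.9
```

View pics/c6.png

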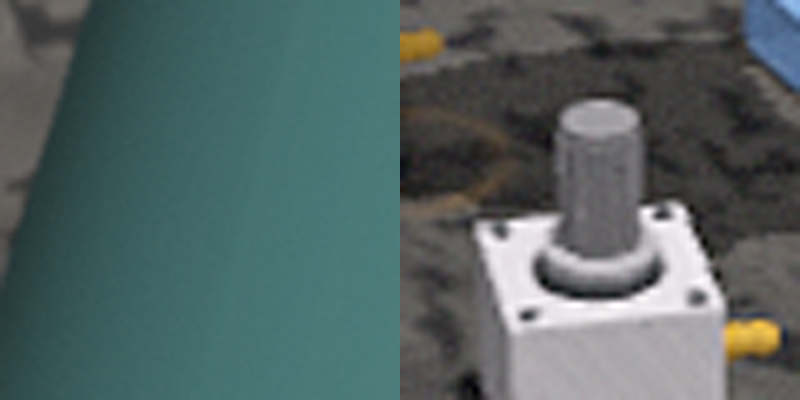

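The plug stands upright with its flange on the ring (about 600,265) and the gripper is clear. I'll check the head height against the model and hand in if it agrees.

Run:
```python
from h import *
S=get_image("side"); a,b=proj([.4928,-.2177,.108],S),proj([.4928,-.2177,.112],S); print(a,b)
if abs(a[1]-237.2)<1.2: print(hand_in())
```

```text
[328.9236429  237.49601955] [328.89969084 235.59214765]
the job is handed in; nothing more can be done
None
```

The plug is fully home in the right-hand port, the first one I tried. That port held a pull of 15 N for over a second; the pull crept to about 20 N net (wrist reading 21.4 N) before I eased it off. I then re-seated and released the plug, moved the gripper clear, and handed the job in at about 15 s; no verdict came back.

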